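# Work a manifold bar past the clamp post into its nest and clamp it

## Task

Push the aluminium manifold bar into its nest with your fingertips, never lifting it off the worktop: push one end and then the other so that its right end goes in behind the clamp post first and its left end then swings in, until the bar lies between the two end stops with its long side flat against the fence. Then push the blue clamp arm round over the bar as far as it goes. Leave the other things lying on the bench where they are.

Things in the scene. Friction and masses are not known exactly. Their poses are not given: they have to be found in the camera images.
- nest: Nest bolted to the bench. Origin on the worktop under the centre of the seated bar; +x points squarely at the fence, away from the robot, +y along the fence to the left. Aluminium fence: upright face at x = +16 mm, 232 mm long, 27 mm high, its flange behind out to x = +40 mm. Front open, but for the post. Seated, the bar's body has x = 0, y within 4 mm of 0 and the nest's yaw.
- stop_left (a point): On the worktop, in the inner corner of fence and left end stop (nest x = +16, y = +94 mm). The stop is a dark steel block 20 mm high and 18 mm thick that reaches 22 mm out from the fence (nest x = -6 to +16 mm).
- stop_right (a point): The same inner corner at the right end stop (nest x = +16, y = -94 mm); the same block. Between the stops are 188 mm, so the 180 mm bar has 8 mm to spare.
- clamp_post (a point): Axis of the fixed steel clamp post, on the worktop (nest x = -44, y = -35 mm): 24 mm diameter, 36 mm high. Between post and fence are 48 mm; the bar is 32 mm wide. The post's foot, 8 mm high and 24 mm wide, runs from the post to the right along the fence's direction, to nest y = -98 mm.
- manifold: Loose aluminium bar, five round ports on top, 32 x 180 x 30 mm (x, y, z), 0.3 to 0.65 kg. Origin: centre of its underside; its long axis is y, +y towards its left end. Starts flat in front of the nest, right end left of the post; slides under a few newtons. Pushed from the front near one end, it turns about a point some 30 to 45 mm beyond its centre on the other side.
- manifold_nose (a point): Centre of the bar's right end face (-y end of the bar, 15 mm above its underside): the end that goes in behind the post first.
- manifold_tail (a point): Centre of the bar's left end face (+y end of the bar, 15 mm above its underside).
- clamp_arm (a joint): Blue swing arm on top of the post, turning level about its axis. 0 = closed: points squarely at the fence, over the bar, at its stop; grows as it opens, clockwise from above; 1.57 = points right along the fence; 2.0 = open stop. Stays where left; friction 0.05 N m. Arm 16 mm wide, 36 to 47 mm above the worktop; the post's axis to the knob's: 44 mm.
- clamp_knob (a point): Middle of the black round knob (21 mm diameter, 52 to 66 mm above the worktop) at the end of the clamp arm. A short rubber foot below the arm ends 33 mm above the worktop, clear of the bar's 30 mm.
- plug_gauge: Bystander: steel plug gauge with a red end, 18 x 94 x 16 mm, lying left of the work. Origin at its underside's centre.
- thread_locker: Bystander: small red bottle with a white nozzle, 24 x 40 x 94 mm, standing behind the work. Origin at its underside's centre.
- seal_ring: Bystander: black rubber seal ring, 60 mm diameter, 8 mm high, lying at the right. Origin at its underside's centre.
- spacer_ring: Bystander: yellow spacer ring, 52 mm diameter, 7 mm high, lying at the left. Origin at its underside's centre.
- red_screwdriver: Bystander: screwdriver with a red handle, 28 x 189 x 25 mm, lying at the front left. Origin at its underside's centre.

How it is judged:
On the way, in this order (a step that is already met when the one before it is completed fails the run):
1. the bar's right end is in behind the clamp post, its left end still out in front (y of manifold_nose in the frame of nest below -0.05 m and x of manifold_nose in the frame of nest above -0.03 m and x of manifold_tail in the frame of nest below -0.012 m).
2. the bar lies between the end stops, flat against the fence (x of manifold in the frame of nest above -0.004 m and y of manifold in the frame of nest between -0.007 and 0.007 m and angle between the y axis of manifold and the y axis of nest, either way round below 0.03 rad), for 0.2 s.
3. the clamp arm is swung right round over the bar (value of joint clamp_arm below 0.12 rad), for 0.2 s.
At the end, for the whole second after the job is handed in: The bar lies on the worktop between the end stops, within 4 mm of the fence and parallel to it within 0.03 rad, at rest; the clamp arm is within 0.12 rad of its closed stop, over the bar (all of step 2 and x of manifold in the frame of nest below 0.004 m and height (world z) of manifold below 0.004 m and value of joint clamp_arm below 0.12 rad and linear speed of manifold below 0.01 m/s); the robot touches nothing.
It fails at once if the bar is lifted off the worktop or tipped (more than 8 mm or 0.15 rad) (height (world z) of manifold above 0.008 m or angle between manifold's own z axis and vertical above 0.15 rad).
It fails at once if another thing on the bench is moved by more than 15 mm (distance of any of plug_gauge, thread_locker, seal_ring, spacer_ring, red_screwdriver from where it was at the start of the episode above 0.015 m).
It also fails if it takes over 72 s, if anything falls off the work surface, if the arm or the gripper's body presses on something with over 40 N, if the wrist force passes 120 N, or if a joint passes its speed limit or range.

## Robot

A 6-joint arm with a two-finger parallel gripper is mounted at the origin on a cart in front of the work surface, level with it; the furniture and walls round the work are solid. World frame = base frame: x ahead of the robot, y to its left, z up, the work surface at z = 0. Lengths are in m, angles in rad, forces in N, time in s.
With the tool pointing down it reaches from about 0.35 to 0.85 m from the base axis. Payload 8.1 kg.
Tool frame: the origin (TCP) lies midway between the tips of the shut fingers; the grasp point (between the pads) lies 19 mm behind it (robot.tcp_to_grasp is the distance from the TCP to the grasp point, in m); z points along the fingers, y is the direction in which the jaws open and shut (so a half turn about z gives the same grasp; the last joint's range is limited). The gripper opens to 93 mm and grips with 3 to 60 N. Pads are 15 mm wide; open, the fingers measure 128 mm over their backs; the gripper's body (75 mm by 188 mm) begins 65 mm behind the grasp point.
Start: joints at [-1.334, 0.13, 1.488, -0, 1.523, -0.085], TCP at [0.19, -0.569, 0.219] pointing down, gripper open.
Joint ranges: [-2.96, 2.96], [-0.89, 2.26], [0.02, 2.5], [-1.34, 4.48], [0, 2.73], [-2.66, 2.66]. Speed limits (rad/s): [2.39, 2.39, 2.79, 3.14, 3.14, 3.14].

## Interface

Orientations are given as a rotation vector (axis times angle).
In Python, from plant import robot gives the robot as it stands.
- The arm moves only by the tool send_rows, never from a script. Its argument "series" is a list of rows, each an object of numbers: "wx", "wy", "wz": the turn, a rotation vector about the world's x, y, z in rad; "dx", "dy", "dz": the shift along the world's x, y, z in cm; "fingers": the closure in counts, from 0 (fully open) to 255 (shut). In form: [{"wx": .., "wy": .., "wz": .., "dx": .., "dy": .., "dz": .., "fingers": ..}, ...]. A call has 1 to 20 rows; each row shifts and turns the pose as measured when the row begins; what a row does not reach is not made up. A row lasts 1/12 s, in which the tool goes at most 41.7 mm and 7.16 degrees, less where a joint would pass 70% of its speed; a pose out of reach is approached as far as the arm can. A call is refused whole if a number of a shift passes 4.17 or a number of a turn 0.125, either way. A call with a gripper value outside its range is refused whole. The fingers move at their own pace and stop on an object; "newtons" is the grip in N (left out, the last holds). Time passes only in rows, so rows that do not move let the fingers close. It gives the time, the measured TCP pose, the force and the opening at its end, in the units of the state.
- robot.read_state(): the state, without advancing time (a new reading comes with each control period).
- robot.read_camera(name): name is "side" or "top" or "wrist"; returns the picture (384x512x3 uint8, red, green, blue); there is no depth.
- robot.camera_info(name): a dict with "intrinsics" (3x3 intrinsics, pixels), "extrinsics" (4x4, takes a point from world to camera coordinates); the wrist camera has in their place "tool_from_camera" (4x4, takes a point from camera to tool coordinates, whose origin is the TCP and whose axes are the flange's). Camera axes: x right, y up, looking along -z (the intrinsics and any distortion apply to the point x, -y, -z); pixel columns grow to the right and rows downward; lengths in m; the calibration is good to about 2 mm. A picture is of the moment at which its call begins: read the wrist's pose just before it. camera_info takes no time and is no camera call.
- robot.close_job(): hands the job in, once; it reports no verdict.
The state is a dict: "t": time; "q": joint angles; "dq": joint speeds; "joint_torque": joint torques, N m; "tool_pos": TCP position; "orientation": TCP orientation; "force": force on the tool from outside, world axes, zero at the start; "wrist_torque": the same for the moment, N m; "opening": finger opening in m.
Only numpy, scipy, OpenCV 4.12 (cv2) and the standard library are available. Lean on these libraries where they do the work, as an engineer would, in place of code of your own. Each camera call takes 0.05 s, during which the arm holds its last target.

## Working session

There is one attempt and no reset: what is moved stays moved. The work goes in short steps, Python scripts to look and compute and a tool call to move; the robot and the scene stay as the last step left them, time stands still between calls to the robot, and variables do not carry over. Pictures are saved under pics/ and viewed, and the job is handed in when it is done.

Besides the shell and the picture viewer there is one more tool, called as name([rows], argument=value, ...), one row to a line, values as JSON. send_rows: Moves the arm, as the interface text tells. Its arguments: {"type":"object","properties":{"series":{"type":"array","items":{"type":"object","properties":{"wx":{"type":"number"},"wy":{"type":"number"},"wz":{"type":"number"},"dx":{"type":"number"},"dy":{"type":"number"},"dz":{"type":"number"},"fingers":{"type":"number"}}}},"newtons":{"type":"number"}},"required":["series"]}

```bash
ls; mkdir -p pics; python3 - <<'E'
from plant import robot
import cv2
s=robot.read_state();print(s)
for n in("top","side"):
    i=robot.camera_info(n);print(n,i)
    cv2.imwrite(f"pics/{n}0.png",cv2.cvtColor(robot.read_camera(n),cv2.COLOR_RGB2BGR))
print(robot.camera_info("wrist"))
E
```

```text
pics
{'t': 0.0, 'q': array([-1.33437754e+00,  1.31141110e-01,  1.48927001e+00,  3.70590725e-06,
        1.52297306e+00, -8.53848936e-02]), 'dq': array([ 4.01894611e-04, -1.21227582e-03, -2.60420588e-04,  1.87979003e-05,
        8.74531737e-04,  2.29668874e-03]), 'joint_torque': array([-1.36912386e-03, -5.59837925e+01, -4.91766679e+01,  7.68832373e-02,
        3.52210260e-02, -1.81221985e-04]), 'tool_pos': array([ 0.18966732, -0.56864701,  0.2176045 ]), 'orientation': array([-3.09924975e+00, -5.03023208e-01,  2.06397279e-04]), 'force': array([ 0.05885967, -0.46540019,  0.36019781]), 'wrist_torque': array([ 0.01294527, -0.03751012, -0.06422443]), 'opening': 0.09319466737079861}
top {'intrinsics': array([[409.09207086,   0.        , 252.95868055],
       [  0.        , 409.09207086, 189.17508668],
       [  0.        ,   0.        ,   1.        ]]), 'extrinsics': array([[ 0.02229964, -0.99954959, -0.02008346,  0.26376833],
       [ 0.99703777,  0.02075556,  0.07406002, -0.52455121],
       [-0.07360982, -0.02167548,  0.99705154, -1.1772355 ],
       [ 0.        ,  0.        ,  0.       
[... 285 characters left out ...]
88 , -0.63787125,  0.74233338,  0.01171402],
       [-0.20929702,  0.71232859,  0.66991249, -1.25212662],
       [ 0.        ,  0.        ,  0.        ,  1.        ]])}
{'intrinsics': array([[328.17016951,   0.        , 253.96323356],
       [  0.        , 328.17016951, 189.6486489 ],
       [  0.        ,   0.        ,   1.        ]]), 'tool_from_camera': array([[ 5.67108335e-04,  9.58284539e-01,  2.85815362e-01,
         7.92456494e-02],
       [ 9.99999605e-01, -7.39113393e-04,  4.93930152e-04,
         1.13111704e-03],
       [ 6.84575590e-04,  2.85814969e-01, -9.58284579e-01,
        -1.66174175e-01],
       [ 0.00000000e+00,  0.00000000e+00,  0.00000000e+00,
         1.00000000e+00]])}
```

View pics/top0.png

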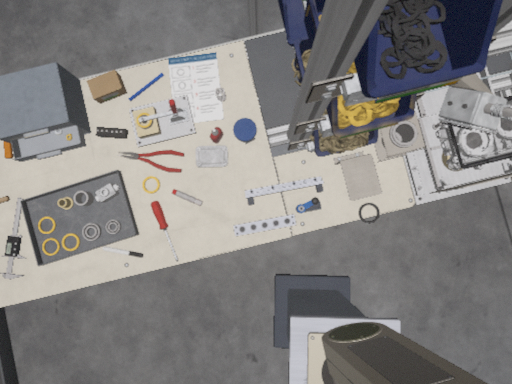

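View pics/side0.png

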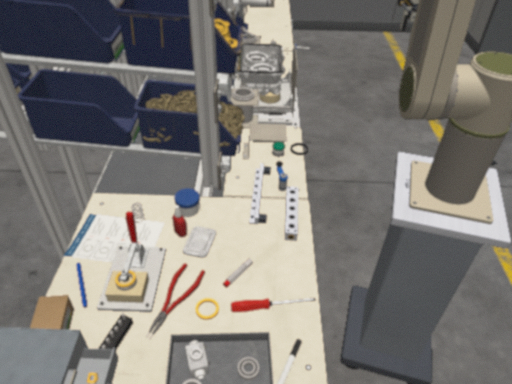

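```bash
python3 - <<'E'
import cv2
a=cv2.imread("pics/top0.png")[160:260,200:400];cv2.imwrite("pics/top0z.png",cv2.resize(a,(800,400),interpolation=cv2.INTER_CUBIC))
a=cv2.imread("pics/side0.png")[130:260,220:330];cv2.imwrite("pics/side0z.png",cv2.resize(a,None,fx=4.5,fy=4.5,interpolation=cv2.INTER_CUBIC))
E
```

```text
(no output)
```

View pics/top0z.png

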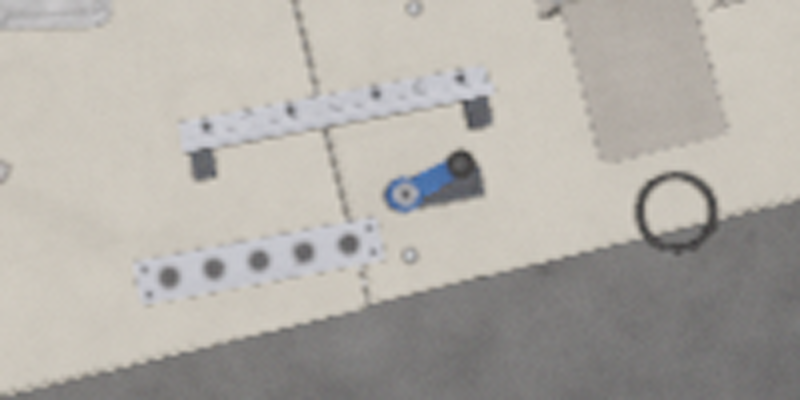

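View pics/side0z.png

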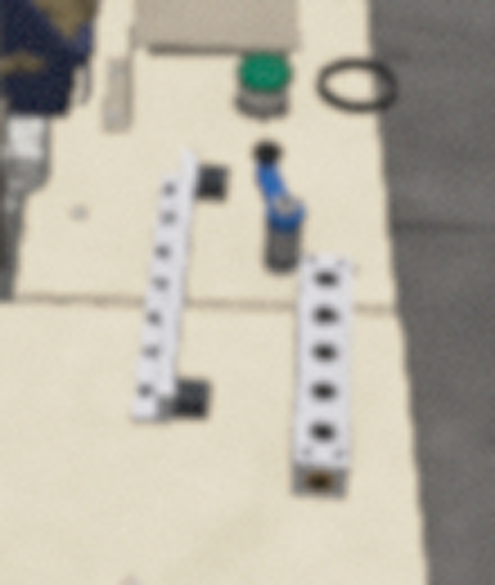

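```bash
cat > h.py <<'E'
import numpy as np, cv2
from plant import robot
from scipy.spatial.transform import Rotation as R
def cam(n,state=None):
    i=robot.camera_info(n);K=i["intrinsics"]
    if n=="wrist":
        s=state; T=np.eye(4);T[:3,:3]=R.from_rotvec(s["orientation"]).as_matrix();T[:3,3]=s["tool_pos"]
        return K,T@i["tool_from_camera"]
    return K,np.linalg.inv(i["extrinsics"])
def ray(C,px,z):
    K,M=C; u,v=px
    d=M[:3,:3]@np.array([(u-K[0,2])/K[0,0],-(v-K[1,2])/K[1,1],-1]); o=M[:3,3]
    return o+d*(z-o[2])/d[2]
def proj(C,p):
    K,M=C; c=M[:3,:3].T@(np.array(p)-M[:3,3]); return np.array([K[0,2]+K[0,0]*c[0]/-c[2],K[1,2]+K[1,1]*c[1]/c[2]])
def shot(n,f):
    s=robot.read_state();im=cv2.cvtColor(robot.read_camera(n),cv2.COLOR_RGB2BGR);cv2.imwrite(f"pics/{f}.png",im);return im,cam(n,s),s
E
python3 - <<'E'
from h import *
C=cam("top");p=lambda x,y,z:print(ray(C,(200+x/4-.4,160+y/4-.4),z).round(4),end=' ')
print("ports");[p(x,y,.03) for x,y in((169,277),(349,244),(259,261))]
print("\npost");p(404,194,.047);print("knob");p(461,163,.066);print("ring");p(677,212,.008)
print("\nfence top front");p(187,152,.027);p(487,95,.027);print("Lstop, R stop inner");p(216,178,.02);p(467,128,.02)
S=cam("side");print(ray(S,(220+265/4.5,130+110/4.5),0.0),ray(S,(220+265/4.5,130+70/4.5),.03))
print("mat");p(605,160,0)
E
```

```text
ports
[0.4024 0.3044 0.03  ] [0.4291 0.1748 0.03  ] [0.4154 0.2396 0.03  ] 
post
[0.4656 0.1373 0.047 ] knob
[0.4876 0.0995 0.066 ] ring
[ 0.4579 -0.0666  0.008 ] 
fence top front
[0.4933 0.2936 0.027 ] [0.5395 0.0761 0.027 ] Lstop, R stop inner
[0.4751 0.2722 0.02  ] [0.5156 0.0894 0.02  ] [ 0.51440114 -0.02028575  0.        ] [ 0.51771566 -0.02620568  0.03      ]
mat
[ 0.4954 -0.0155  0.    ]
```

send_rows([
  {"dx": 3,"dy": 3,"fingers": 255},
  {"dx": 3,"dy": 3,"fingers": 255},
  {"dx": 3,"dy": 3,"fingers": 255},
  {"dx": 3,"dy": 3,"fingers": 255},
  {"dx": 3,"dy": 3,"fingers": 255},
  {"dx": 3,"dy": 3,"fingers": 255},
  {"dx": 3,"dy": 3,"fingers": 255},
  {"dx": 2,"dy": 3,"fingers": 255},
  {"dy": 4,"fingers": 255},
  {"dy": 4,"fingers": 255},
  {"dy": 4,"fingers": 255},
  {"dy": 4,"fingers": 255},
  {"dy": 4,"fingers": 255},
  {"dy": 4,"fingers": 255},
  {"dy": 4,"fingers": 255},
  {"dy": 4,"wz": -0.05,"fingers": 255},
  {"dy": 4,"wz": -0.05,"fingers": 255},
  {"dy": 4,"fingers": 255},
  {"dy": 4,"fingers": 255},
  {"dy": 3,"fingers": 255},
], newtons=20)

```text
schema error: expected keys wx, wy, wz, dx, dy, dz, fingers
```

send_rows([
  {"wx": 0,"wy": 0,"wz": 0,"dx": 3,"dy": 3,"dz": 0,"fingers": 255},
  {"wx": 0,"wy": 0,"wz": 0,"dx": 3,"dy": 3,"dz": 0,"fingers": 255},
  {"wx": 0,"wy": 0,"wz": 0,"dx": 3,"dy": 3,"dz": 0,"fingers": 255},
  {"wx": 0,"wy": 0,"wz": 0,"dx": 3,"dy": 3,"dz": 0,"fingers": 255},
  {"wx": 0,"wy": 0,"wz": 0,"dx": 3,"dy": 3,"dz": 0,"fingers": 255},
  {"wx": 0,"wy": 0,"wz": 0,"dx": 3,"dy": 3,"dz": 0,"fingers": 255},
  {"wx": 0,"wy": 0,"wz": 0,"dx": 3,"dy": 3,"dz": 0,"fingers": 255},
  {"wx": 0,"wy": 0,"wz": 0,"dx": 2,"dy": 3,"dz": 0,"fingers": 255},
  {"wx": 0,"wy": 0,"wz": 0,"dx": 0,"dy": 4,"dz": 0,"fingers": 255},
  {"wx": 0,"wy": 0,"wz": 0,"dx": 0,"dy": 4,"dz": 0,"fingers": 255},
  {"wx": 0,"wy": 0,"wz": 0,"dx": 0,"dy": 4,"dz": 0,"fingers": 255},
  {"wx": 0,"wy": 0,"wz": 0,"dx": 0,"dy": 4,"dz": 0,"fingers": 255},
  {"wx": 0,"wy": 0,"wz": 0,"dx": 0,"dy": 4,"dz": 0,"fingers": 255},
  {"wx": 0,"wy": 0,"wz": 0,"dx": 0,"dy": 4,"dz": 0,"fingers": 255},
  {"wx": 0,"wy": 0,"wz": 0,"dx": 0,"dy": 4,"dz": 0,"fingers": 255},
  {"wx": 0,"wy": 0,"wz": -0.05,"dx": 0,"dy": 4,"dz": 0,"fingers": 255},
  {"wx": 0,"wy": 0,"wz": -0.05,"dx": 0,"dy": 4,"dz": 0,"fingers": 255},
  {"wx": 0,"wy": 0,"wz": 0,"dx": 0,"dy": 4,"dz": 0,"fingers": 255},
  {"wx": 0,"wy": 0,"wz": 0,"dx": 0,"dy": 4,"dz": 0,"fingers": 255},
  {"wx": 0,"wy": 0,"wz": 0,"dx": 0,"dy": 3,"dz": 0,"fingers": 255},
], newtons=20)

```text
t: 1.77
tool_pos: [0.408, 0.1621, 0.2078]
orientation: [-3.114, -0.318, 0.01]
force: [0.9, -0.2, 0.2]
opening: 0.0004
```

```bash
python3 - <<'E'
from h import *
im,C,s=shot("wrist","w1");print(s["q"].round(3),s["t"])
cv2.imwrite("pics/w1b.png",cv2.resize(im,(800,600),interpolation=cv2.INTER_CUBIC))
E
```

```text
[ 0.251 -0.312  1.924  0.012  1.534  1.618] 1.7667
```

View pics/w1b.png

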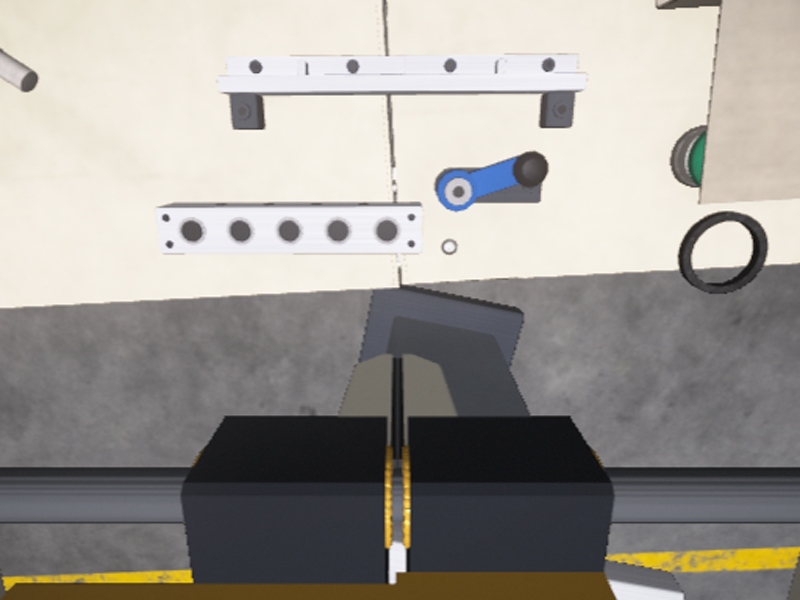

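```bash
python3 - <<'E'
import cv2
im=cv2.imread("pics/w1.png")
cv2.imwrite("pics/w1c.png",cv2.resize(im[30:90,130:250],None,fx=6,fy=6,interpolation=cv2.INTER_CUBIC))
cv2.imwrite("pics/w1d.png",cv2.resize(im[30:140,260:390],None,fx=5,fy=5,interpolation=cv2.INTER_CUBIC))
cv2.imwrite("pics/w1e.png",cv2.resize(im[120:170,90:280],None,fx=4,fy=4,interpolation=cv2.INTER_CUBIC))
E
```

```text
(no output)
```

View pics/w1c.png

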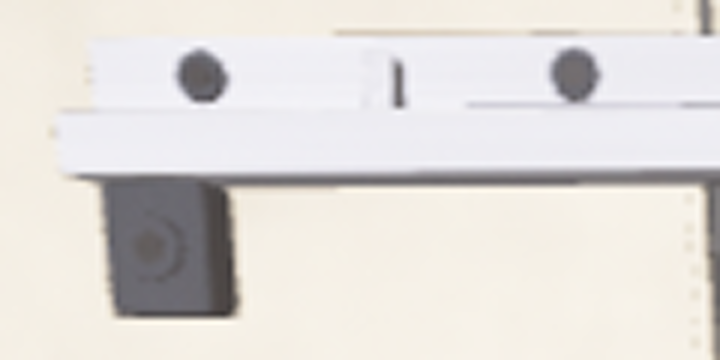

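View pics/w1d.png

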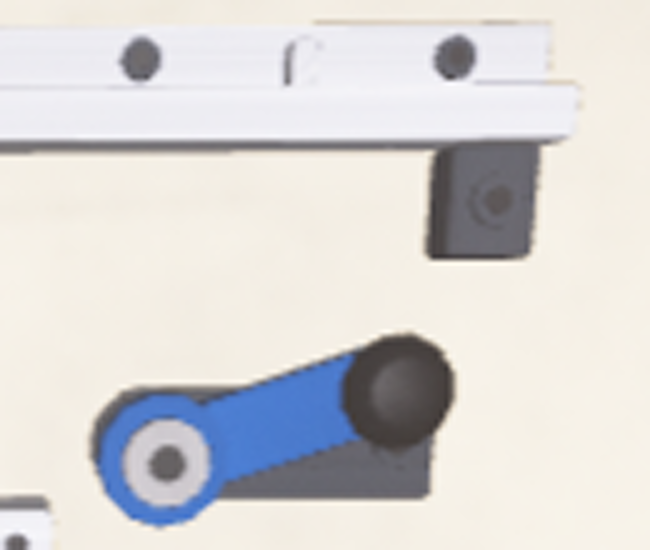

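View pics/w1e.png

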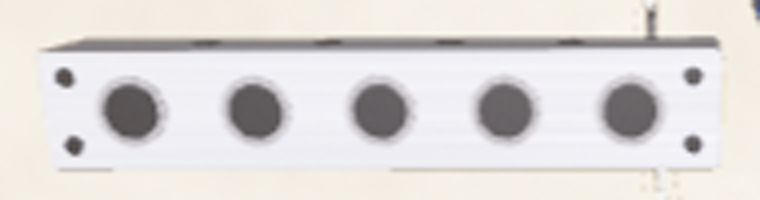

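```bash
cat >> h.py <<'E'
NEST=None
E
python3 - <<'E'
from h import *
s=robot.read_state();C=cam("wrist",s)
c=lambda u,v,z:ray(C,(130+(u+.5)/6-.5,30+(v+.5)/6-.5),z)[:2]
d=lambda u,v,z:ray(C,(260+(u+.5)/5-.5,30+(v+.5)/5-.5),z)[:2]
e=lambda u,v,z:ray(C,(90+(u+.5)/4-.5,120+(v+.5)/4-.5),z)[:2]
fl,fr=c(60,178,.027),d(567,140,.027)
v=fl-fr;yaw=np.arctan2(-v[0],v[1]);print("fence",fl,fr,np.linalg.norm(v),yaw)
X=np.array([np.cos(yaw),np.sin(yaw)]);Y=np.array([-X[1],X[0]])
o=(fl+fr)/2-.016*X
print("o",o)
n=lambda p:print(np.round([(p-o)@X*1e3,(p-o)@Y*1e3],1))
print("stops (expect -6,94 / -6 -94)");n(c(210,312,.02));n(d(437,257,.02))
print("post expect -44 -35");n(d(168,463,.048))
print("knob");n(d(398,390,.066));k=d(398,390,.066)-d(168,463,.047);print(np.linalg.norm(k),np.arctan2(-k@Y,k@X))
B=[e(40,50,.03),e(720,48,.03),e(56,169,.03),e(718,167,.03)];[n(b) for b in B]
ce=sum(B)/4;n(ce);w=B[0]+B[2]-B[1]-B[3];print(ce,np.arctan2(-w[0],w[1])-yaw,np.linalg.norm(w)/2)
E
```

```text
fence [0.49099816 0.30124743] [0.53925256 0.07662616] 0.22974595060504033 0.21160946783066503
o [0.49948226 0.18557625]
stops (expect -6,94 / -6 -94)
[-5.  93.7]
[ -5.4 -93. ]
post expect -44 -35
[-43.9 -36.6]
knob
[-29.4 -76.1]
0.041968568618592675 1.2148442182169459
[-55.1 163.5]
[-55.1 -14.3]
[-86.8 163.7]
[-86.6 -14.1]
[-70.9  74.7]
[0.41448013 0.24372543] 0.00037330096891682873 0.17777752669242045
```

send_rows([
  {"wx": 0,"wy": 0,"wz": 0.008,"dx": -1.9,"dy": 0.2,"dz": -3,"fingers": 255},
  {"wx": 0,"wy": 0,"wz": 0,"dx": 0,"dy": 0,"dz": -4,"fingers": 255},
  {"wx": 0,"wy": 0,"wz": 0,"dx": 0,"dy": 0,"dz": -4,"fingers": 255},
  {"wx": 0,"wy": 0,"wz": 0,"dx": 0,"dy": 0,"dz": -4,"fingers": 255},
  {"wx": 0,"wy": 0,"wz": 0,"dx": 0,"dy": 0,"dz": -2,"fingers": 255},
  {"wx": 0,"wy": 0,"wz": 0,"dx": 0,"dy": 0,"dz": -1.5,"fingers": 255},
  {"wx": 0,"wy": 0,"wz": 0,"dx": 0,"dy": 0,"dz": 0,"fingers": 255},
])

```text
t: 2.4
tool_pos: [0.3843, 0.173, 0.0168]
orientation: [-3.106, -0.352, 0.003]
force: [-0.2, 0.1, -0.6]
opening: 0.0005
```

send_rows([
  {"wx": 0,"wy": 0,"wz": -0.014,"dx": 0.2,"dy": -0.8,"dz": -0.2,"fingers": 255},
  {"wx": 0,"wy": 0,"wz": 0,"dx": 0.7,"dy": 0.15,"dz": 0,"fingers": 255},
  {"wx": 0,"wy": 0,"wz": 0,"dx": 0.7,"dy": 0.15,"dz": 0,"fingers": 255},
  {"wx": 0,"wy": 0,"wz": 0,"dx": 0.7,"dy": 0.15,"dz": 0,"fingers": 255},
  {"wx": 0,"wy": 0,"wz": 0,"dx": 0.7,"dy": 0.15,"dz": 0,"fingers": 255},
  {"wx": 0,"wy": 0,"wz": 0,"dx": 0.7,"dy": 0.15,"dz": 0,"fingers": 255},
  {"wx": 0,"wy": 0,"wz": 0,"dx": 0.7,"dy": 0.15,"dz": 0,"fingers": 255},
  {"wx": 0,"wy": 0,"wz": 0,"dx": 0,"dy": 0,"dz": 0,"fingers": 255},
])

```text
t: 3.07
tool_pos: [0.4369, 0.1742, 0.0198]
orientation: [-3.108, -0.326, -0.006]
force: [-0.8, -0.0, -0.0]
opening: 0.0005
```

```bash
cat >> h.py <<'E'
O=np.array([.499,.1855]);YAW=.2116
X=np.array([np.cos(YAW),np.sin(YAW)]);Y=np.array([-X[1],X[0]])
def tn(p): p=np.array(p)[:2]-O; return (np.array([p@X,p@Y])*1e3).round(1)
def tw(x,y): return O+(x*X+y*Y)/1e3
def bar(im,C,z=.03):
    # light bar with ports: bright, low-saturation (fence excluded by nest x)
    hsv=cv2.cvtColor(im,cv2.COLOR_BGR2HSV)
    b,g,r=[im[...,i].astype(int) for i in range(3)]
    m=((b>=r-4)&(r>185)).astype(np.uint8)*255
    m=cv2.morphologyEx(m,cv2.MORPH_CLOSE,np.ones((9,9)));m=cv2.morphologyEx(m,cv2.MORPH_OPEN,np.ones((3,3)))
    cs,_=cv2.findContours(m,cv2.RETR_EXTERNAL,cv2.CHAIN_APPROX_NONE)
    for c in cs:
        if cv2.contourArea(c)<300: continue
        P=np.array([tn(ray(C,q[0],z)) for q in c],np.float32)
        (cx,cy),(w,h),a=cv2.minAreaRect(P)
        bx=cv2.boxPoints(((cx,cy),(w,h),a)); e=[bx[1]-bx[0],bx[2]-bx[1]];v=max(e,key=np.linalg.norm); v=v if v[1]>0 else -v
        print("blob c",np.round((cx,cy),1),"size",np.round((w,h),1),"yaw",round(float(np.arctan2(-v[0],v[1])),3))
    return m
E
python3 - <<'E'
from h import *
im,C,s=shot("top","t2");print(s["tool_pos"],tn(s["tool_pos"]),s["force"].round(1),s["t"])
bar(im,C)
cv2.imwrite("pics/t2z.png",cv2.resize(im[160:260,200:400],(800,400),interpolation=cv2.INTER_CUBIC))
im,C,s=shot("wrist","w2")
cv2.imwrite("pics/w2m.png",bar(im,C))
E
```

```text
[0.43688486 0.17416272 0.01980164] [-63.1   2. ] [-0.8 -0.  -0. ] 3.0667
blob c [-482.7 -202. ] size [ 64.6 171.7] yaw 1.355
blob c [-437.7   44.9] size [ 45.1 173.4] yaw 1.372
blob c [27.9 -4.5] size [228.6  21.7] yaw -0.005
blob c [156.9 186.1] size [88.7 59.3] yaw -0.192
blob c [  62.  -601.3] size [113.4 139.1] yaw 0.588
blob c [  67.7 -511.1] size [308.3 301.5] yaw -1.526
blob c [ 203.5 -686.2] size [63.8 63.4] yaw -0.235
blob c [355.7 255.8] size [239.9 290.6] yaw 0.061
blob c [-56.7  64. ] size [ 40.6 167.6] yaw 0.278
blob c [26.7 -3.8] size [222.2  19.7] yaw -0.004
```

View pics/t2z.png

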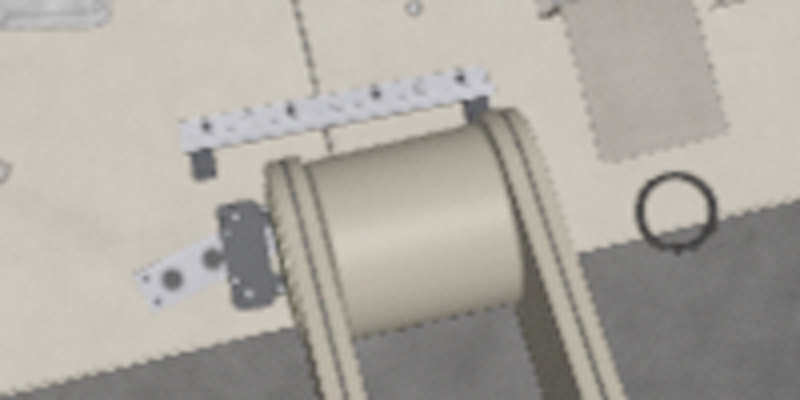

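View pics/w2.png

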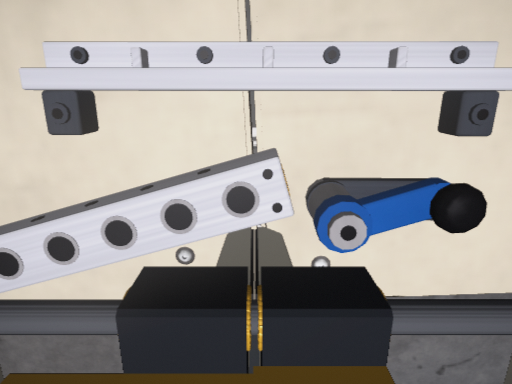

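```bash
cat >> h.py <<'E'
def ports(C,a,b,na,nb):
    # a: px of port index na (0=tail..4=nose), b likewise; spacing from 1st view ~33.1mm
    A,B=tn(ray(C,a,.03)),tn(ray(C,b,.03)); v=A-B
    if na>nb: v=-v
    sp=np.linalg.norm(v)/abs(na-nb); th=np.arctan2(-v[0],v[1]); u=v/np.linalg.norm(v)
    c=A+u*33*(na-2)
    print("bar c",c.round(1),"yaw",th.round(3),"pitch",sp.round(1),"nose",(c-90*u).round(1),"tail",(c+90*u).round(1))
    X2=np.array([u[1],-u[0]]); print("clear post",((c-np.array([-44,-35]))@X2-28).round(1))
E
python3 - <<'E'
from h import *
s=robot.read_state();C=cam("wrist",s)
ports(C,(240,199),(62,248),4,1)
print(tn(ray(C,(277,149),.03)),tn(ray(C,(293,213),.03)))
E
```

```text
bar c [-54.9  71.1] yaw 0.283 pitch 32.8 nose [-29.7 -15.3] tail [-80.  157.5]
clear post -8.8
[-11.3 -10.3] [-43.7 -18.9]
```

send_rows([
  {"wx": 0,"wy": 0,"wz": 0,"dx": -2,"dy": -0.4,"dz": 0,"fingers": 255},
  {"wx": 0,"wy": 0,"wz": 0,"dx": -2,"dy": -0.4,"dz": -0.3,"fingers": 255},
  {"wx": 0,"wy": 0,"wz": 0,"dx": -0.7,"dy": 3.2,"dz": -0.2,"fingers": 255},
  {"wx": 0,"wy": 0,"wz": 0,"dx": -0.7,"dy": 3.2,"dz": 0,"fingers": 255},
  {"wx": 0,"wy": 0,"wz": 0,"dx": 0,"dy": 0,"dz": 0,"fingers": 255},
])

```text
t: 3.58
tool_pos: [0.3796, 0.23, 0.0142]
orientation: [-3.109, -0.318, -0.006]
force: [-0.2, -0.2, 0.2]
opening: 0.0005
```

```bash
python3 - <<'E'
from h import *
s=robot.read_state();print(tn(s["tool_pos"]),s["tool_pos"])
E
```

```text
[-107.4   68.6] [0.3796039  0.22997634 0.01418952]
```

send_rows([
  {"wx": 0,"wy": 0,"wz": 0,"dx": 0.73,"dy": 0.16,"dz": 0,"fingers": 255},
  {"wx": 0,"wy": 0,"wz": 0,"dx": 0.73,"dy": 0.16,"dz": -0.1,"fingers": 255},
  {"wx": 0,"wy": 0,"wz": 0,"dx": 0.73,"dy": 0.16,"dz": -0.1,"fingers": 255},
  {"wx": 0,"wy": 0,"wz": 0,"dx": 0.73,"dy": 0.16,"dz": -0.1,"fingers": 255},
  {"wx": 0,"wy": 0,"wz": 0,"dx": 0.73,"dy": 0.16,"dz": -0.1,"fingers": 255},
  {"wx": 0,"wy": 0,"wz": 0,"dx": 0.5,"dy": 0.11,"dz": 0,"fingers": 255},
  {"wx": 0,"wy": 0,"wz": 0,"dx": 0,"dy": 0,"dz": 0,"fingers": 255},
])

```text
t: 4.17
tool_pos: [0.4237, 0.2381, 0.0092]
orientation: [-3.11, -0.32, 0.003]
force: [-1.3, -0.1, 0.7]
opening: -0.0
```

```bash
python3 - <<'E'
from h import *
im,C,s=shot("wrist","w3");print(tn(s["tool_pos"]),s["tool_pos"],s["force"].round(1))
E
```

```text
[-62.6  67.2] [0.42365512 0.23806906 0.00917636] [-1.3 -0.1  0.7]
```

View pics/w3.png

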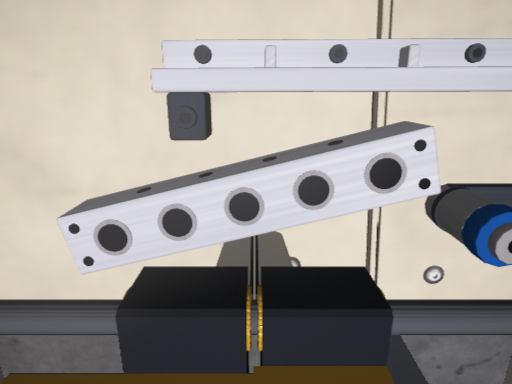

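```bash
python3 - <<'E'
from h import *
s=robot.read_state();C=cam("wrist",s)
ports(C,(385,173),(113,238),4,0)
E
```

```text
bar c [-35.1  70.1] yaw 0.247 pitch 33.0 nose [-13.1 -17.2] tail [-57.1 157.4]
clear post 6.3
```

send_rows([
  {"wx": 0,"wy": 0,"wz": 0,"dx": -3.9,"dy": -0.8,"dz": 0.3,"fingers": 255},
  {"wx": 0,"wy": 0,"wz": 0,"dx": 0,"dy": 0,"dz": 0,"fingers": 255},
  {"wx": 0,"wy": 0,"wz": 0.08,"dx": -0.84,"dy": 3.9,"dz": 0,"fingers": 255},
  {"wx": 0,"wy": 0,"wz": 0.08,"dx": -0.84,"dy": 3.9,"dz": 0,"fingers": 255},
  {"wx": 0,"wy": 0,"wz": 0.08,"dx": -0.84,"dy": 3.9,"dz": 0,"fingers": 255},
  {"wx": 0,"wy": 0,"wz": 0,"dx": 0,"dy": 0,"dz": 0,"fingers": 255},
])

```text
t: 4.72
tool_pos: [0.3538, 0.3419, 0.0054]
orientation: [-3.057, -0.686, 0.019]
force: [0.6, -0.1, 0.1]
opening: 0.0006
```

```bash
python3 - <<'E'
from h import *
im,C,s=shot("wrist","w4");print(tn(s["tool_pos"]),s["tool_pos"],s["orientation"],s["force"].round(1))
E
```

```text
[-109.1  183.4] [0.3537598  0.3419209  0.00536964] [-3.05698324 -0.68588005  0.01931848] [ 0.6 -0.1  0.1]
```

View pics/w4.png

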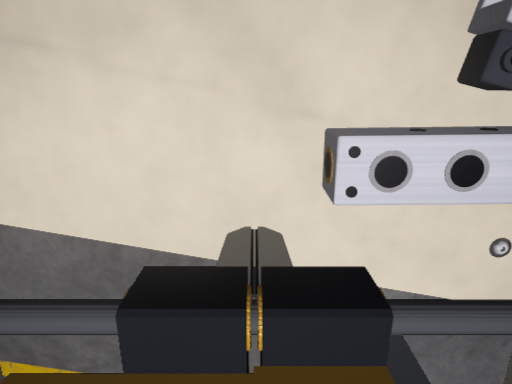

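send_rows([
  {"wx": 0,"wy": 0,"wz": 0,"dx": 2.25,"dy": 0.48,"dz": 0.3,"fingers": 255},
  {"wx": 0,"wy": 0,"wz": 0,"dx": 2.25,"dy": 0.48,"dz": 0.3,"fingers": 255},
  {"wx": 0,"wy": 0,"wz": 0,"dx": 0,"dy": 0,"dz": 0,"fingers": 255},
  {"wx": 0,"wy": 0,"wz": 0,"dx": 0.36,"dy": -0.72,"dz": 0,"fingers": 255},
  {"wx": 0,"wy": 0,"wz": 0,"dx": 0.36,"dy": -0.72,"dz": 0,"fingers": 255},
  {"wx": 0,"wy": 0,"wz": 0,"dx": 0.36,"dy": -0.72,"dz": 0,"fingers": 255},
  {"wx": 0,"wy": 0,"wz": 0,"dx": 0.36,"dy": -0.72,"dz": 0,"fingers": 255},
  {"wx": 0,"wy": 0,"wz": 0,"dx": 0,"dy": 0,"dz": 0,"fingers": 255},
])

```text
t: 5.43
tool_pos: [0.4149, 0.3138, 0.01]
orientation: [-3.062, -0.677, 0.023]
force: [0.9, 1.9, -0.6]
opening: 0.0003
```

```bash
python3 - <<'E'
from h import *
im,C,s=shot("wrist","w5");print(tn(s["tool_pos"]),s["tool_pos"],s["orientation"],s["force"].round(1))
E
```

```text
[-55.3 143.1] [0.4148819  0.31383156 0.00998214] [-3.06174029 -0.67675493  0.02316986] [ 0.9  1.9 -0.6]
```

View pics/w5.png

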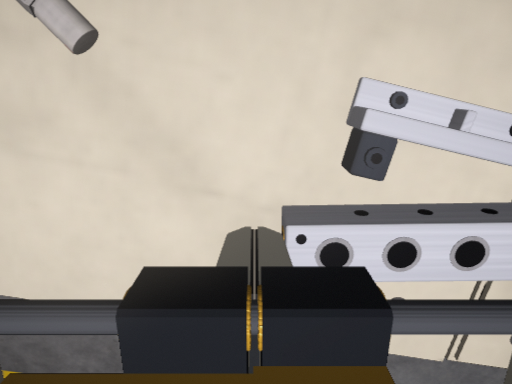

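```bash
python3 - <<'E'
from h import *
s=robot.read_state();C=cam("wrist",s)
ports(C,(470,252),(334,254),2,0)
E
```

```text
bar c [-27.5  40.3] yaw 0.246 pitch 33.1 nose [ -5.6 -47. ] tail [-49.4 127.6]
clear post 6.3
```

send_rows([
  {"wx": 0,"wy": 0,"wz": 0,"dx": 0.36,"dy": -0.72,"dz": 0,"fingers": 255},
  {"wx": 0,"wy": 0,"wz": 0,"dx": 0.36,"dy": -0.72,"dz": 0,"fingers": 255},
  {"wx": 0,"wy": 0,"wz": 0,"dx": 0.3,"dy": -0.6,"dz": 0,"fingers": 255},
  {"wx": 0,"wy": 0,"wz": 0,"dx": 0.15,"dy": -0.68,"dz": 0,"fingers": 255},
  {"wx": 0,"wy": 0,"wz": 0,"dx": 0.15,"dy": -0.68,"dz": 0,"fingers": 255},
  {"wx": 0,"wy": 0,"wz": 0,"dx": 0,"dy": 0,"dz": 0,"fingers": 255},
])

```text
t: 5.98
tool_pos: [0.4279, 0.2768, 0.0099]
orientation: [-3.061, -0.677, 0.025]
force: [-0.4, 1.1, 1.1]
opening: 0.0007
```

```bash
python3 - <<'E'
from h import *
im,C,s=shot("wrist","w6");print(tn(s["tool_pos"]),s["tool_pos"],s["orientation"],s["force"].round(1))
E
```

```text
[-50.4 104.2] [0.4278749  0.27682331 0.0098742 ] [-3.06103948 -0.67676661  0.02472354] [-0.4  1.1  1.1]
```

View pics/w6.png

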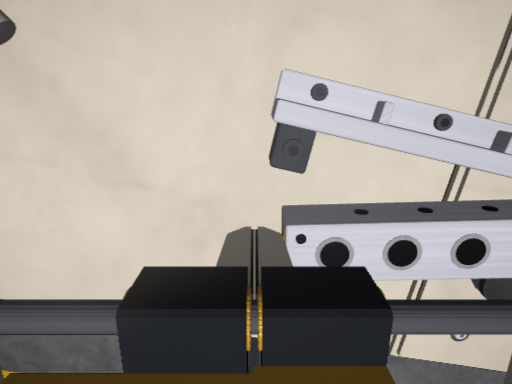

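```bash
python3 - <<'E'
from h import *
s=robot.read_state();C=cam("wrist",s)
ports(C,(470,251),(334,254),2,0)
E
```

```text
bar c [-21.8   1.6] yaw 0.255 pitch 33.1 nose [  0.9 -85.5] tail [-44.5  88.7]
clear post 2.7
```

send_rows([
  {"wx": 0,"wy": 0,"wz": 0,"dx": 0.07,"dy": -0.4,"dz": 0,"fingers": 255},
  {"wx": 0,"wy": 0,"wz": 0,"dx": 0,"dy": 0,"dz": 0,"fingers": 255},
])

```text
t: 6.2
tool_pos: [0.4285, 0.2725, 0.0097]
orientation: [-3.062, -0.676, 0.025]
force: [0.2, 0.3, 0.4]
opening: 0.0003
```

```bash
python3 - <<'E'
from h import *
im,C,s=shot("wrist","w7");print(tn(s["tool_pos"]),s["tool_pos"],s["orientation"],s["force"].round(1))
E
```

```text
[-50.7  99.8] [0.42848441 0.27247395 0.00973247] [-3.06156596 -0.67605814  0.02517124] [0.2 0.3 0.4]
```

View pics/w7.png

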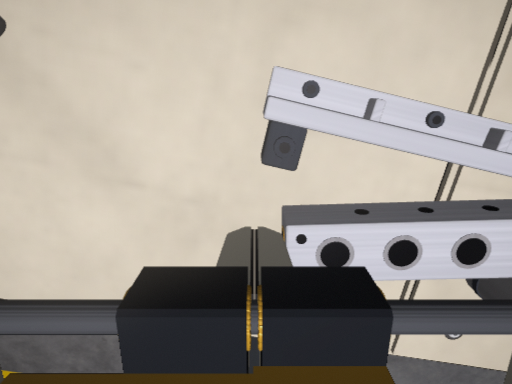

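send_rows([
  {"wx": 0,"wy": 0,"wz": 0,"dx": 0.04,"dy": -0.25,"dz": 0,"fingers": 255},
  {"wx": 0,"wy": 0,"wz": 0,"dx": -0.3,"dy": 1.5,"dz": 0.1,"fingers": 255},
  {"wx": 0,"wy": 0,"wz": 0,"dx": 0,"dy": 0,"dz": 0,"fingers": 255},
  {"wx": 0,"wy": 0,"wz": 0,"dx": -2.3,"dy": -0.5,"dz": 0.2,"fingers": 255},
  {"wx": 0,"wy": 0,"wz": 0,"dx": -2.3,"dy": -0.5,"dz": 0,"fingers": 255},
  {"wx": 0,"wy": 0,"wz": -0.12,"dx": 0,"dy": 0,"dz": 0,"fingers": 255},
  {"wx": 0,"wy": 0,"wz": -0.11,"dx": 0.5,"dy": -2.4,"dz": 0,"fingers": 255},
  {"wx": 0,"wy": 0,"wz": 0,"dx": 0.5,"dy": -2.4,"dz": 0,"fingers": 255},
  {"wx": 0,"wy": 0,"wz": 0,"dx": 0,"dy": 0,"dz": 0,"fingers": 255},
])

```text
t: 7.0
tool_pos: [0.3867, 0.2228, 0.0106]
orientation: [-3.124, -0.315, 0.029]
force: [1.1, -0.3, -0.5]
opening: 0.0006
```

```bash
python3 - <<'E'
from h import *
im,C,s=shot("wrist","w8");print(tn(s["tool_pos"]),s["tool_pos"],s["orientation"],s["force"].round(1))
E
```

```text
[-102.    60.1] [0.38669177 0.22280531 0.01061357] [-3.12366108 -0.31487833  0.02910579] [ 1.1 -0.3 -0.5]
```

View pics/w8.png

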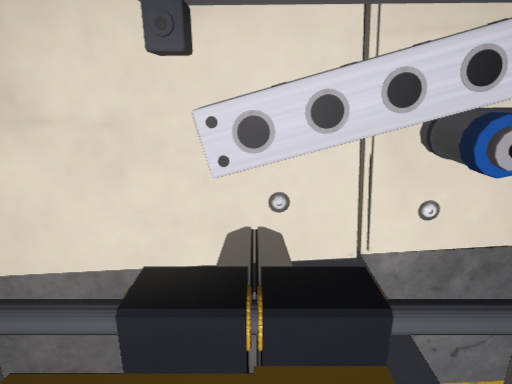

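```bash
python3 - <<'E'
from h import *
s=robot.read_state();C=cam("wrist",s)
ports(C,(485,68),(254,131),3,0)
E
```

```text
bar c [-22.1  -4.8] yaw 0.254 pitch 33.1 nose [  0.5 -91.9] tail [-44.7  82.4]
clear post 0.8
```

send_rows([
  {"wx": 0,"wy": 0,"wz": 0,"dx": 1.5,"dy": 0.32,"dz": 0,"fingers": 255},
  {"wx": 0,"wy": 0,"wz": 0,"dx": 1.2,"dy": 0.25,"dz": 0,"fingers": 255},
  {"wx": 0,"wy": 0,"wz": 0,"dx": 0.6,"dy": 0.13,"dz": 0,"fingers": 255},
  {"wx": 0,"wy": 0,"wz": 0,"dx": 0.6,"dy": 0.13,"dz": 0,"fingers": 255},
  {"wx": 0,"wy": 0,"wz": 0,"dx": 0.6,"dy": 0.13,"dz": 0,"fingers": 255},
  {"wx": 0,"wy": 0,"wz": 0,"dx": 0.6,"dy": 0.13,"dz": 0,"fingers": 255},
  {"wx": 0,"wy": 0,"wz": 0,"dx": 0.3,"dy": 0.07,"dz": 0,"fingers": 255},
  {"wx": 0,"wy": 0,"wz": 0,"dx": 0,"dy": 0,"dz": 0,"fingers": 255},
])

```text
t: 7.72
tool_pos: [0.4405, 0.2374, 0.0094]
orientation: [-3.123, -0.318, 0.037]
force: [-1.0, -0.6, 0.7]
opening: 0.0006
```

```bash
python3 - <<'E'
from h import *
im,C,s=shot("wrist","w9");print(tn(s["tool_pos"]),s["tool_pos"],s["orientation"],s["force"].round(1))
E
```

```text
[-46.3  63. ] [0.44053998 0.23738218 0.00942789] [-3.12309555 -0.31756756  0.03704926] [-1.  -0.6  0.7]
```

View pics/w9.png

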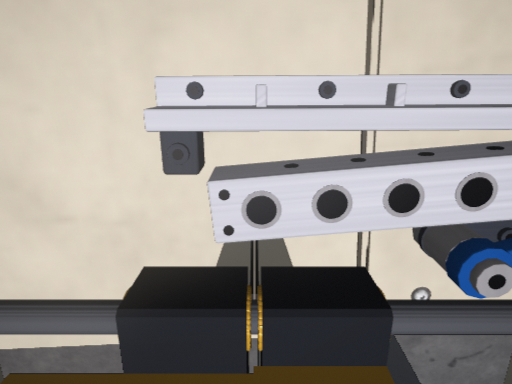

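```bash
python3 - <<'E'
from h import *
s=robot.read_state();C=cam("wrist",s)
ports(C,(477,191),(261,210),3,0)
E
```

```text
bar c [-14.  -8.] yaw 0.088 pitch 33.2 nose [ -6.1 -97.7] tail [-21.9  81.6]
clear post 4.3
```

```bash
python3 - <<'E'
from h import *
s=robot.read_state();C=cam("wrist",s)
im=cv2.imread("pics/w9.png");cv2.imwrite("pics/w9z.png",cv2.resize(im[90:260,130:330],None,fx=4,fy=3.5,interpolation=cv2.INTER_CUBIC))
for n,p in dict(stopinner=(-6,94,.02),stopouter=(-6,112,.02),fence=(16,116,.027),f2=(16,0,.027)).items():
    print(n,proj(C,(*tw(*p[:2]),p[2])).round(1))
print(tn(ray(C,(210,170),.03)), tn(ray(C,(217,240),.03)),tn(ray(C,(147,128),.027)))
E
```

```text
stopinner [187.1 176.4]
stopouter [150.1 176.7]
fence [131.2 133.4]
f2 [392.1 131.4]
[-0.3 81.2] [-35.3  79.6] [ 18.3 108.7]
```

View pics/w9z.png

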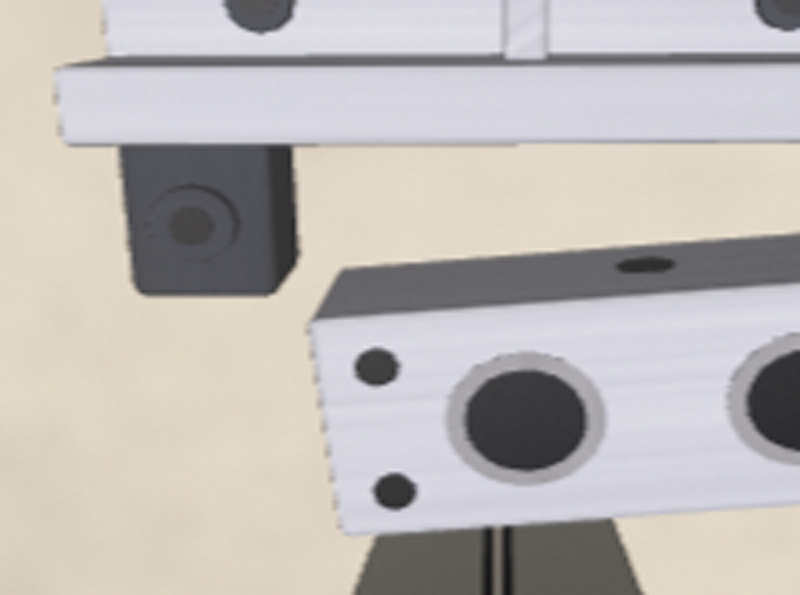

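```bash
python3 - <<'E'
from h import *
s=robot.read_state();C=cam("wrist",s)
r=R.from_rotvec(s["orientation"]);z=r.as_matrix()[:,2];print(z)
x=r.as_matrix()[:,0];print("yaw",np.arctan2(x[1],x[0]), "corr", np.cross(z,[0,0,-1]))
print(tn(ray(C,(198.7,173.4),.02)))
E
```

```text
[-2.35977929e-02 -2.10732906e-04 -9.99721511e-01]
yaw 0.20267231991341486 corr [ 0.00021073 -0.02359779  0.        ]
[-4.5 88.2]
```

```bash
cat >> h.py <<'E'
O=np.array([.5014,.1804])
E
```

send_rows([
  {"wx": 0,"wy": -0.02,"wz": 0,"dx": 0.6,"dy": 0.13,"dz": 0.1,"fingers": 255},
  {"wx": 0,"wy": 0,"wz": 0,"dx": 0.5,"dy": 0.11,"dz": 0,"fingers": 255},
  {"wx": 0,"wy": 0,"wz": 0,"dx": 0,"dy": 0,"dz": 0,"fingers": 255},
  {"wx": 0,"wy": 0,"wz": 0,"dx": -1.5,"dy": -0.32,"dz": 0,"fingers": 255},
  {"wx": 0,"wy": 0,"wz": 0,"dx": -1,"dy": -0.22,"dz": 0,"fingers": 255},
  {"wx": 0,"wy": 0,"wz": 0,"dx": 0.6,"dy": -2.6,"dz": 0,"fingers": 255},
  {"wx": 0,"wy": 0,"wz": 0,"dx": 0.6,"dy": -2.6,"dz": 0,"fingers": 255},
  {"wx": 0,"wy": 0,"wz": 0,"dx": 0,"dy": 0,"dz": 0,"fingers": 255},
])

```text
t: 8.43
tool_pos: [0.4389, 0.1821, 0.0111]
orientation: [-3.125, -0.324, -0.004]
force: [1.1, 0.0, 0.2]
opening: 0.0006
```

```bash
python3 - <<'E'
from h import *
im,C,s=shot("wrist","w10");print(tn(s["tool_pos"]),s["tool_pos"],s["orientation"],s["force"].round(1))
E
```

```text
[-60.8  14.8] [0.43887606 0.18211058 0.01114427] [-3.12474107 -0.32439023 -0.00440599] [1.1 0.  0.2]
```

View pics/w10.png

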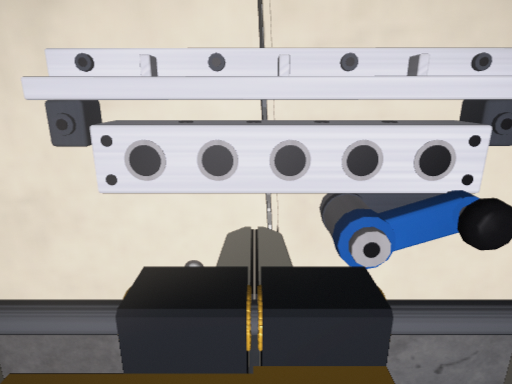

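```bash
python3 - <<'E'
from h import *
s=robot.read_state();C=cam("wrist",s)
ports(C,(434.5,160),(145,160),4,0)
print(tn(ray(C,(98,146),.02)),tn(ray(C,(462,145),.02)))
E
```

```text
bar c [-11.3  -1.7] yaw -0.005 pitch 33.1 nose [-11.7 -91.7] tail [-10.9  88.3]
clear post 4.5
[-6. 90.] [ -6.4 -85.3]
```

send_rows([
  {"wx": 0,"wy": 0,"wz": 0,"dx": 1.1,"dy": -0.3,"dz": 0,"fingers": 255},
  {"wx": 0,"wy": 0,"wz": 0,"dx": 0.8,"dy": 0.17,"dz": 0,"fingers": 255},
  {"wx": 0,"wy": 0,"wz": 0,"dx": 0.6,"dy": 0.13,"dz": 0,"fingers": 255},
  {"wx": 0,"wy": 0,"wz": 0,"dx": 0.5,"dy": 0.11,"dz": 0,"fingers": 255},
  {"wx": 0,"wy": 0,"wz": 0,"dx": 0.4,"dy": 0.09,"dz": 0,"fingers": 255},
  {"wx": 0,"wy": 0,"wz": 0,"dx": 0,"dy": 0,"dz": 0,"fingers": 255},
])

```text
t: 8.98
tool_pos: [0.4738, 0.1871, 0.0111]
orientation: [-3.125, -0.323, 0.004]
force: [-4.1, -2.4, 3.4]
opening: 0.0004
```

```bash
python3 - <<'E'
from h import *
im,C,s=shot("wrist","w11");print(tn(s["tool_pos"]),s["tool_pos"],s["orientation"],s["force"].round(1))
E
```

```text
[-25.6  12.4] [0.47376949 0.18711653 0.01107079] [-3.12473697 -0.32341793  0.00434102] [-4.1 -2.4  3.4]
```

View pics/w11.png

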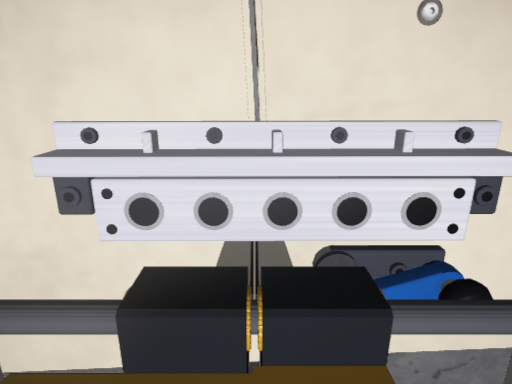

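send_rows([
  {"wx": 0,"wy": 0,"wz": 0,"dx": 0.3,"dy": 0.06,"dz": 0,"fingers": 255},
  {"wx": 0,"wy": 0,"wz": 0,"dx": 0.3,"dy": 0.06,"dz": 0,"fingers": 255},
])

```text
t: 9.2
tool_pos: [0.4735, 0.1876, 0.0096]
orientation: [3.122, 0.326, -0.029]
force: [-18.5, -6.2, 17.4]
opening: 0.0008
```

```bash
python3 - <<'E'
from h import *
im,C,s=shot("wrist","w12");print(tn(s["tool_pos"]),s["tool_pos"],s["orientation"],s["force"].round(1))
cv2.imwrite("pics/w12z.png",cv2.resize(im[140:250,20:510],(800,540),interpolation=cv2.INTER_CUBIC))
E
```

```text
[-25.8  12.9] [0.47346883 0.1876071  0.00956469] [ 3.1216907   0.325823   -0.02909093] [-18.5  -6.2  17.4]
```

View pics/w12z.png

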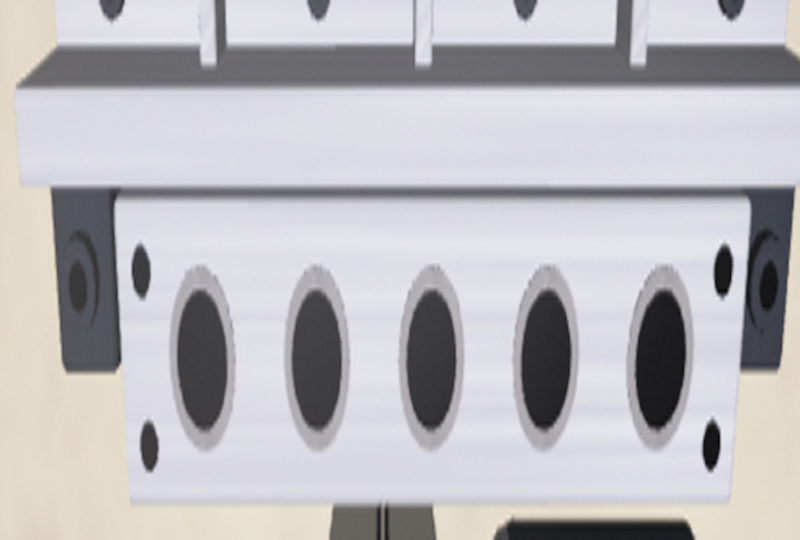

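```bash
python3 - <<'E'
from h import *
s=dict(tool_pos=np.array([.408,.1621,.2078]),orientation=np.array([-3.114,-.318,.01]))
W=cam("wrist",s);T=cam("top")
for z in np.arange(0,.35,.05):
    print(z.round(2),ray(T,(200+605/4-.4,160+160/4-.4),z).round(3),ray(W,(448,131),z).round(3))
im=cv2.imread("pics/side0.png")[90:220,200:330];cv2.imwrite("pics/s0z.png",cv2.resize(im,(780,780),interpolation=cv2.INTER_CUBIC))
S=cam("side")
for z in np.arange(0,.35,.05): print(z, proj(S,ray(T,(200+605/4-.4,160+160/4-.4),z)).round(0))
E
```

```text
0.0 [ 0.495 -0.016  0.   ] [ 0.487 -0.042  0.   ]
0.05 [ 0.493 -0.005  0.05 ] [ 0.487 -0.013  0.05 ]
0.1 [0.49  0.006 0.1  ] [0.487 0.016 0.1  ]
0.15 [0.487 0.017 0.15 ] [0.487 0.045 0.15 ]
0.2 [0.485 0.028 0.2  ] [0.487 0.074 0.2  ]
0.25 [0.482 0.039 0.25 ] [0.487 0.103 0.25 ]
0.3 [0.479 0.05  0.3  ] [0.487 0.132 0.3  ]
0.0 [284. 156.]
0.05 [285. 146.]
0.1 [287. 134.]
0.15000000000000002 [288. 122.]
0.2 [289. 109.]
0.25 [291.  95.]
0.30000000000000004 [292.  79.]
```

View pics/s0z.png

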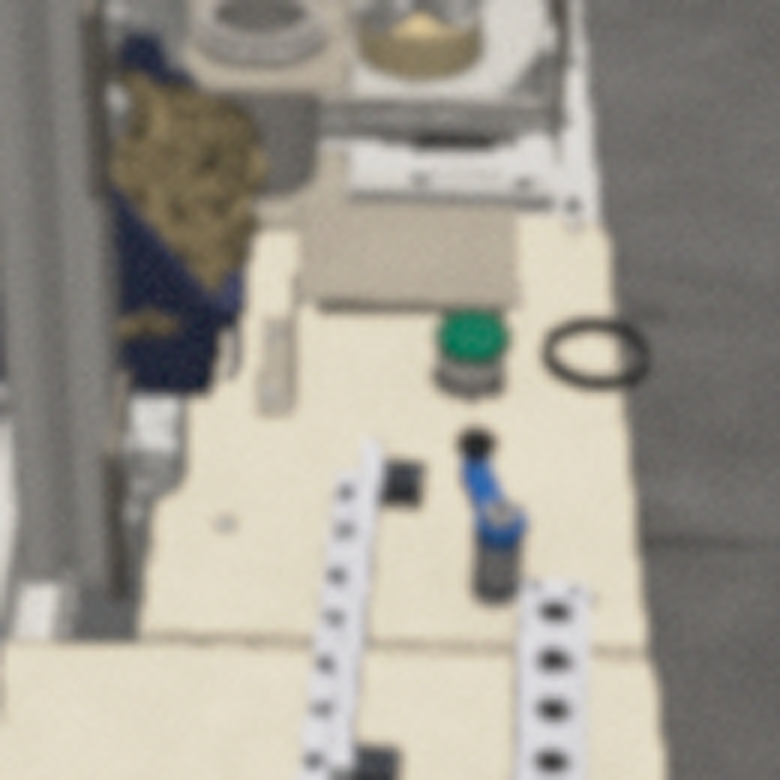

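send_rows([
  {"wx": 0,"wy": 0,"wz": 0,"dx": -2,"dy": -0.4,"dz": 0,"fingers": 255},
  {"wx": 0,"wy": 0,"wz": 0,"dx": -1.5,"dy": -0.3,"dz": 2,"fingers": 255},
  {"wx": 0,"wy": 0,"wz": 0,"dx": 0,"dy": 0,"dz": 4,"fingers": 255},
  {"wx": 0,"wy": 0,"wz": 0,"dx": 0,"dy": 0,"dz": 4,"fingers": 255},
  {"wx": 0,"wy": 0,"wz": 0,"dx": 0,"dy": 0,"dz": 2,"fingers": 255},
  {"wx": 0,"wy": 0,"wz": 0,"dx": 0.72,"dy": -3.3,"dz": 0,"fingers": 255},
  {"wx": 0,"wy": 0,"wz": 0,"dx": 0.72,"dy": -3.3,"dz": 0,"fingers": 255},
  {"wx": 0,"wy": 0,"wz": 0,"dx": 0.72,"dy": -3.3,"dz": 0,"fingers": 255},
  {"wx": 0,"wy": 0,"wz": 0,"dx": 0,"dy": 0,"dz": 0,"fingers": 255},
])

```text
t: 10.0
tool_pos: [0.4607, 0.0842, 0.1357]
orientation: [3.118, 0.346, -0.028]
force: [-0.2, 0.3, 0.4]
opening: 0.0008
```

```bash
python3 - <<'E'
from h import *
im,C,s=shot("wrist","w13");print(tn(s["tool_pos"]),s["tool_pos"],s["orientation"],s["force"].round(1))
for p in ((-44,-35,.047),(-28.7,-76.2,.066),(16,116,.027),(16,-116,.027)): print(proj(C,(*tw(*p[:2]),p[2])).round(0))
E
```

```text
[-60.  -85.6] [0.46074106 0.08416271 0.1356565 ] [ 3.11848628  0.3455953  -0.02765062] [-0.2  0.3  0.4]
[189. 172.]
[240. 159.]
[ 1. 91.]
[291.  94.]
```

View pics/w13.png

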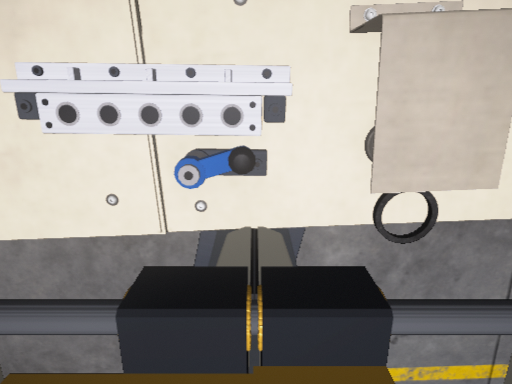

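send_rows([
  {"wx": 0,"wy": -0.02,"wz": 0,"dx": 0,"dy": -0.2,"dz": -4,"fingers": 255},
  {"wx": 0,"wy": 0,"wz": 0,"dx": 0,"dy": 0,"dz": -3.3,"fingers": 255},
  {"wx": 0,"wy": 0,"wz": 0,"dx": 0,"dy": 0,"dz": -1.5,"fingers": 255},
  {"wx": 0,"wy": 0,"wz": 0,"dx": 0,"dy": 0,"dz": 0,"fingers": 255},
])

```text
t: 10.38
tool_pos: [0.4644, 0.0876, 0.0478]
orientation: [3.12, 0.342, 0.018]
force: [-1.7, 0.8, -0.5]
opening: 0.0003
```

```bash
python3 - <<'E'
from h import *
s=robot.read_state();print(tn(s["tool_pos"]),s["tool_pos"],s["orientation"],s["force"].round(1))
E
```

```text
[-55.7 -82.9] [0.46439849 0.0876298  0.04779173] [3.12044496 0.34215974 0.01824073] [-1.7  0.8 -0.5]
```

send_rows([
  {"wx": 0,"wy": 0,"wz": 0,"dx": 0.5,"dy": 0.1,"dz": -0.4,"fingers": 255},
  {"wx": 0,"wy": 0,"wz": 0,"dx": 0.5,"dy": 0.1,"dz": -0.1,"fingers": 255},
  {"wx": 0,"wy": 0,"wz": 0,"dx": 0.68,"dy": 0.22,"dz": 0,"fingers": 255},
  {"wx": 0,"wy": 0,"wz": 0,"dx": 0.68,"dy": 0.22,"dz": 0,"fingers": 255},
  {"wx": 0,"wy": 0,"wz": 0,"dx": 0.6,"dy": 0.42,"dz": 0,"fingers": 255},
  {"wx": 0,"wy": 0,"wz": 0,"dx": 0.58,"dy": 0.42,"dz": 0,"fingers": 255},
  {"wx": 0,"wy": 0,"wz": 0,"dx": 0,"dy": 0,"dz": 0,"fingers": 255},
])

```text
t: 10.97
tool_pos: [0.4977, 0.1101, 0.0428]
orientation: [-3.119, -0.349, 0.004]
force: [0.3, -0.9, 0.1]
opening: 0.0004
```

```bash
python3 - <<'E'
from h import *
im,C,s=shot("wrist","w14");print(tn(s["tool_pos"]),s["tool_pos"],s["orientation"],s["force"].round(1))
E
```

```text
[-18.4 -68. ] [0.49772992 0.11009022 0.04282259] [-3.11855509 -0.34905996  0.00447978] [ 0.3 -0.9  0.1]
```

View pics/w14.png

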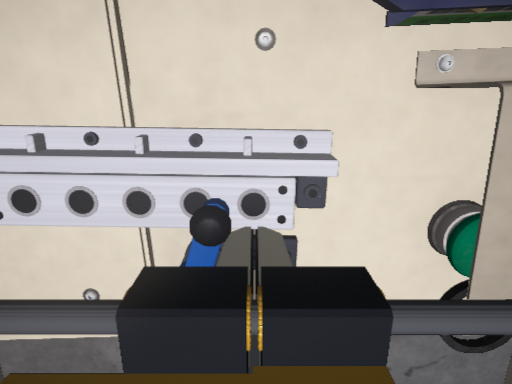

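send_rows([
  {"wx": 0,"wy": 0,"wz": 0,"dx": 0.5,"dy": 0.4,"dz": 0,"fingers": 255},
  {"wx": 0,"wy": 0,"wz": 0,"dx": 0.5,"dy": 0.4,"dz": 0,"fingers": 255},
  {"wx": 0,"wy": 0,"wz": 0,"dx": 0.25,"dy": 0.45,"dz": 0,"fingers": 255},
  {"wx": 0,"wy": 0,"wz": 0,"dx": 0.25,"dy": 0.45,"dz": 0,"fingers": 255},
  {"wx": 0,"wy": 0,"wz": 0,"dx": 0,"dy": 0.35,"dz": 0,"fingers": 255},
  {"wx": 0,"wy": 0,"wz": 0,"dx": 0,"dy": 0,"dz": 0,"fingers": 255},
])

```text
t: 11.52
tool_pos: [0.5163, 0.1224, 0.0452]
orientation: [3.108, 0.347, -0.007]
force: [-0.3, 0.2, 0.6]
opening: 0.0003
```

```bash
python3 - <<'E'
from h import *
im,C,s=shot("wrist","w15");print(tn(s["tool_pos"]),s["tool_pos"],s["orientation"],s["force"].round(1))
E
```

```text
[  2.4 -59.9] [0.51633515 0.12236266 0.04517841] [ 3.10816685  0.34705502 -0.00696915] [-0.3  0.2  0.6]
```

View pics/w15.png

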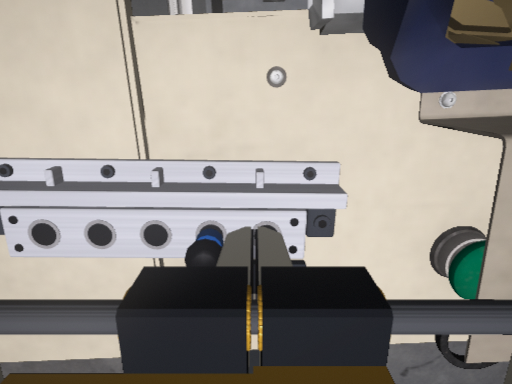

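send_rows([
  {"wx": 0,"wy": 0,"wz": 0,"dx": -0.1,"dy": 0.5,"dz": 0,"fingers": 255},
  {"wx": 0,"wy": 0,"wz": 0,"dx": -0.1,"dy": 0.5,"dz": 0,"fingers": 255},
  {"wx": 0,"wy": 0,"wz": 0,"dx": -0.06,"dy": 0.3,"dz": 0,"fingers": 255},
  {"wx": 0,"wy": 0,"wz": 0,"dx": 0,"dy": 0,"dz": 0,"fingers": 255},
])

```text
t: 11.9
tool_pos: [0.5171, 0.1221, 0.0457]
orientation: [3.086, 0.341, -0.006]
force: [-0.1, -0.0, -0.1]
opening: 0.0003
```

```bash
python3 - <<'E'
from h import *
im,C,s=shot("wrist","w16");print(tn(s["tool_pos"]),s["tool_pos"],s["orientation"],s["force"].round(1))
E
```

```text
[  3.1 -60.3] [0.51711537 0.12214188 0.04573816] [ 3.08573998  0.34064144 -0.00570062] [-0.1 -0.  -0.1]
```

View pics/w16.png

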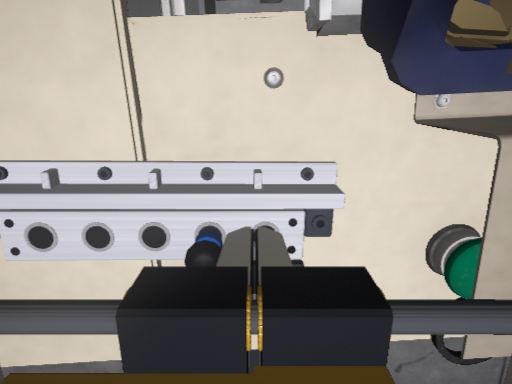

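```bash
python3 - <<'E'
from h import *
s=robot.read_state();print(s["q"].round(3),s["dq"].round(3),s["joint_torque"].round(1),s["wrist_torque"].round(2))
T=cam("top");im,C,s=shot("top","t3");cv2.imwrite("pics/t3z.png",cv2.resize(im[60:300,200:460],None,fx=2.5,fy=2.5))
im,C,s=shot("side","s3");cv2.imwrite("pics/s3z.png",cv2.resize(im[0:300,150:450],None,fx=2,fy=2))
E
```

```text
[ 0.162  0.111  1.839 -0.038  1.197  1.527] [ 0.011 -0.003 -0.003  0.034 -0.005 -0.007] [  0.2 -49.7 -43.7  -0.2   0.    0. ] [-0.39  0.11 -0.04]
```

View pics/t3z.png

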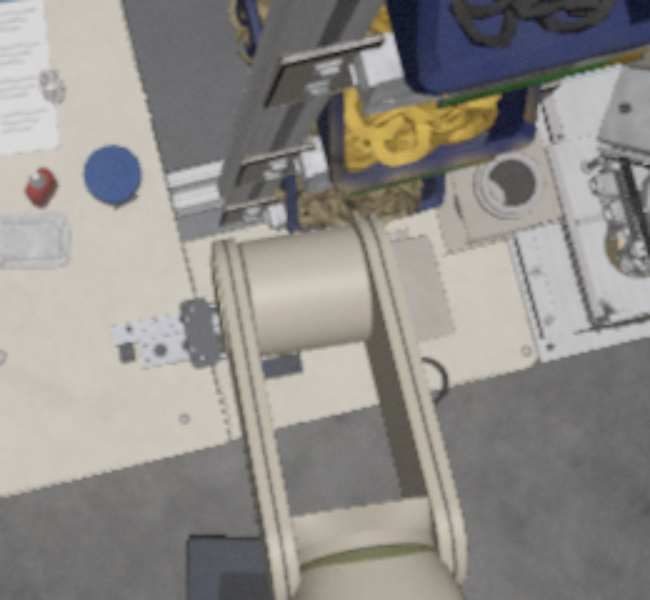

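View pics/s3z.png

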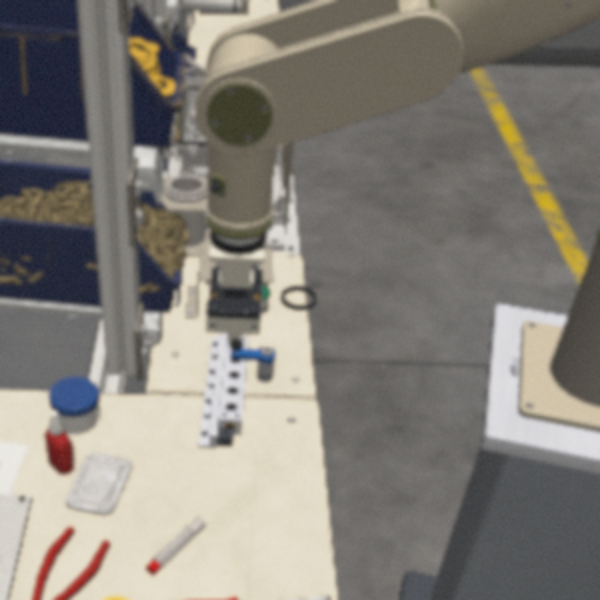

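send_rows([
  {"wx": 0,"wy": 0,"wz": 0,"dx": 0,"dy": -1.5,"dz": 0,"fingers": 255},
  {"wx": 0,"wy": 0,"wz": 0,"dx": 0,"dy": -1,"dz": 2,"fingers": 255},
  {"wx": 0,"wy": 0,"wz": 0,"dx": -1,"dy": 0,"dz": 4,"fingers": 255},
  {"wx": 0,"wy": 0,"wz": 0,"dx": -2,"dy": 0,"dz": 4,"fingers": 255},
  {"wx": 0,"wy": 0,"wz": 0,"dx": -3,"dy": 0,"dz": 2,"fingers": 255},
  {"wx": 0,"wy": 0,"wz": 0,"dx": -3,"dy": 1,"dz": 2,"fingers": 255},
  {"wx": 0,"wy": 0,"wz": 0,"dx": 0,"dy": 0,"dz": 0,"fingers": 255},
  {"wx": 0,"wy": 0,"wz": 0,"dx": 0,"dy": 0,"dz": 0,"fingers": 255},
])

```text
t: 12.72
tool_pos: [0.4269, 0.1144, 0.1937]
orientation: [3.098, 0.347, 0.013]
force: [-0.2, -0.1, 0.1]
opening: 0.0004
```

```bash
python3 - <<'E'
from h import *
im,C,s=shot("wrist","w17");print(tn(s["tool_pos"]),s["tool_pos"],s["orientation"],s["force"].round(1))
E
```

```text
[-86.7 -48.9] [0.42687857 0.11441547 0.19374999] [3.09796723 0.3467549  0.01346078] [-0.2 -0.1  0.1]
```

View pics/w17.png

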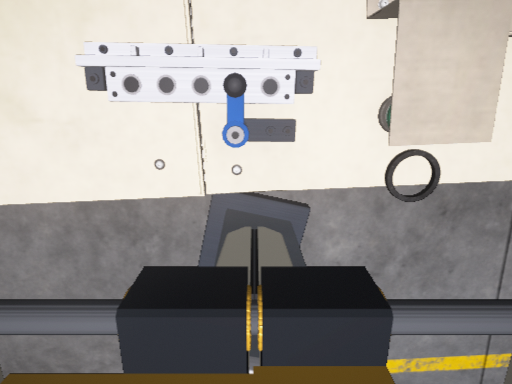

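```bash
python3 - <<'E'
from h import *
s=robot.read_state();C=cam("wrist",s)
im=cv2.imread("pics/w17.png");cv2.imwrite("pics/w17z.png",cv2.resize(im[30:150,65:330],(795,480),interpolation=cv2.INTER_CUBIC))
P=tn(ray(C,(235,134),.047));K=tn(ray(C,(235,85),.066));v=K-P;print(P,K,np.arctan2(-v[1],v[0]))
ports(C,(270,86.5),(131,84),4,0)
f=tn(ray(C,(78,66),.027)),tn(ray(C,(318,69),.027));d=f[0]-f[1];print(f,np.arctan2(-d[0],d[1]))
im,C,s=shot("top","t4");cv2.imwrite("pics/t4z.png",cv2.resize(im[150:270,120:400],(784,336),interpolation=cv2.INTER_CUBIC))
E
```

```text
[-44.4 -35. ] [ -0.6 -35.8] 0.018262809512160222
bar c [-0.4 -2.4] yaw -0.005 pitch 33.1 nose [ -0.8 -92.4] tail [ 0.1 87.6]
clear post 15.5
(array([ 15.6, 113.2]), array([  16. , -114.4])) 0.0017574674348609148
```

View pics/w17z.png

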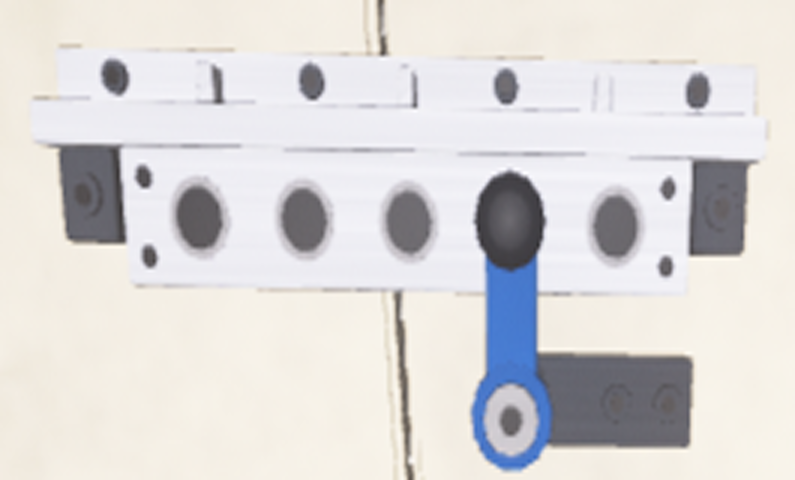

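View pics/t4z.png

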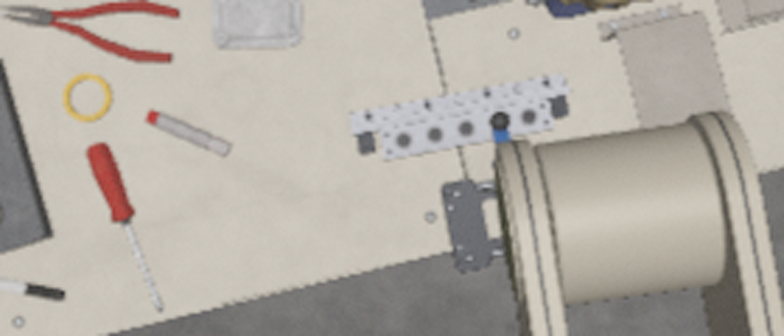

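All good: the bar lies at x ≈ -0.4 mm, y ≈ -2.4 mm, yaw about -0.005 rad from the fence; the clamp arm is at about 0.02 rad, and the robot is clear. Handing in.

```bash
python3 -c "
from plant import robot
print(robot.close_job())"
```

```text
the job is handed in; nothing more can be done
None
```

The bar is seated flat against the fence between the end stops, the clamp arm is closed over it, and I handed the job in at about 12.8 s. No verdict is reported, so the result below rests on my own last picture.

I pushed the bar's right end forward and then the whole bar. Next I pushed the left end face so the right end slid in behind the post, swung the left end in, and pressed the bar home until it met about 18 N of resistance. Last, I swung the blue arm round by its knob until it stopped moving, and backed the robot off.

**Last checks, wrist camera after backing off:**

| What | Measured | Limit |
|---|---|---|
| Bar x (to fence) | -0.4 mm | within 4 mm |
| Bar y (along fence) | -2.4 mm | within 7 mm |
| Bar angle to fence | -0.005 to -0.007 rad | within 0.03 rad |
| Clamp arm | about 0.02 rad | below 0.12 rad |

The wrist force read about 0 N. The loose things looked unmoved: the top camera showed the plug gauge, spacer ring and screwdriver, and the wrist camera the seal ring. I did not measure them, and I did not check the thread locker in the final pictures.

**One disagreement along the way:** my first nest position, taken just as the arm stopped moving, was about 5.5 mm off along the fence compared with the top camera and a later close view. I corrected it before seating the bar. With the correction, the last picture matches the nest's stated dimensions within about 3 mm.

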